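# Seat a block in a probe jig and hold its lid half open

### The arm

A 7-joint arm with a two-finger parallel gripper is mounted at the origin on a cart in front of the work surface, level with it; the furniture and walls round the work are solid. World frame = base frame: x ahead of the robot, y to its left, z up, the work surface at z = 0. Lengths are in mm, angles in rad, forces in N, time in s.
With the tool pointing down it reaches from about 425 to 875 mm from the base axis. Payload 8.4 kg.
Tool frame: the origin (TCP) lies at the very end of the fingers, on their centre line; the grasp point (between the pads) lies 19 mm behind it; y points along the fingers, z is the direction in which the jaws open and shut, and the axes are right-handed (so a half turn about y gives the same grasp; the last joint's range is limited). The gripper opens to 87 mm and grips with 3 to 60 N. Pads are 19 mm wide; open, the fingers measure 117 mm over their backs; the gripper's body (75 mm by 190 mm) begins 51 mm behind the grasp point.
Start: joints at [-1.441, 0.333, 0.04, 1.465, -0.013, 1.343, -0.059], TCP at [147.429, 633.031, 222.546] pointing down, gripper open.
Joint ranges: [-2.58, 2.58], [-0.38, 2.09], [-1.3, 1.39], [0.25, 2.4], [-1.5, 4.64], [0.08, 2.09], [-2.65, 2.65]. Speed limits (rad/s): [2.22, 2.22, 2.79, 2.79, 3.14, 3.14, 3.14].

### API

Orientations are given as a 3x3 rotation matrix whose columns are the frame's x, y, z axes.
In Python, from workcell import arm, viewer, models gives the robot as it stands. The module is installed in compiled form; this text tells all that it offers.
- The arm moves only by the shell command python3 -m inch 'ROWS' [FORCE]. ROWS is JSON, a list of rows, each an object of numbers: "claw": the closure, from 0 (fully open) to 1 (shut); "tx", "ty", "tz": the shift along the tool's x, y, z in cm; "wx", "wy", "wz": the turn, a rotation vector about the tool's x, y, z in degrees. A call has 1 to 10 rows; each row is the pose to reach, as a shift and turn from the pose measured when the call began, along the tool's axes at that moment; what a row does not reach only later rows make up. A row lasts 1/10 s, in which the tool goes at most 50 mm and 8.59 degrees, less where a joint would pass 70% of its speed; a pose out of reach is approached as far as the arm can. A call with a gripper value outside its range is refused whole. The fingers move at their own pace and stop on an object; FORCE is the grip in N (left out, the last holds). Time passes only in rows, so rows that repeat a pose let the fingers close. It gives the time, the measured TCP pose, the force and the opening at its end, in the units of the state.
- arm.get_state(): the state, without advancing time (a new reading comes with each control period).
- viewer.grab_frame(name): name is "scene" or "top" or "wrist"; returns a dict with "frame" (400x640x3 uint8, red, green, blue), "range_z" (400x640 float32, mm along the optical axis (not along the pixel's ray), 0 where there is no reading), "camera_matrix" (3x3 intrinsics, pixels), "rvec" (rotation vector, rad) and "tvec" (3), from world to camera coordinates, as OpenCV has them. Camera axes: x right, y down, z forward; pixel columns grow to the right and rows downward; lengths in mm; the calibration is good to about 2 mm. A picture is of the moment at which its call begins.
- arm.hand_in(): hands the job in, once; it reports no verdict.
Trained networks look in the newest picture that a camera, given by its name, has taken for a name from the list of things; names that differ only in an ending like _2 or _b are one class to them, and where a whole thing is asked for, a point or a joint stands for the part that bears it (a point fixed in the world has none). Each returns a list of dicts, best first, with "conf" (0 to 1); they miss things now and then, are a little off and sometimes report something else, mostly with a low value. They report only what shows in the picture. A call takes as long as a camera call. They do not tell look-alikes from the thing itself.
- models.silhouettes(thing, camera): "mask" (400x640 bool, what is visible of it).
- models.spot_point(thing, camera): "location" ([x, y, z] in mm, in world coordinates, good to about 4 mm: a listed point, or the origin of a listed thing).
The state is a dict: "t": time; "joints": joint angles; "qvel": joint speeds; "joint_torque": joint torques, N m; "position": TCP position; "tool_rot": TCP orientation; "contact_force": force on the tool from outside, world axes, zero at the start; "ft_torque": the same for the moment, N m; "finger_gap": opening from 0.0 (shut) to 1.0 (fully open).
Only numpy, scipy, OpenCV 4.12 (cv2) and the standard library are available. Lean on these libraries where they do the work, as an engineer would, in place of code of your own. Each camera call takes 0.05 s, during which the arm holds its last target.

### The job

Lay the small steel block lengthwise between the black rails of the test jig, with its two holes still upwards, push it along until you feel it come hard up against the steel end stop, and let go of it. Then take the jig's open lid by its black handle, bring it forward and down to 45 degrees above shut and keep holding it there, so that I can check the two probe tips against the holes: the lid drops shut by itself, so do not let it fall and finish while you are still holding it. Leave the roll of black tape, the screw pot and the red-capped connector round the jig where they lie.

Things in the scene. Friction and masses are not known exactly. Their poses are not given: they have to be found in the camera images.
- block_center (a point): Centre (half-way up) of the loose ground steel block, 25 x 50 x 20 mm (x, y, z), 0.18 kg, with two small holes in its top. Its y axis runs along the 50 mm length, z up. It starts lying flat on the bench, holes upwards.
- jig: The test jig, fixed to the bench: a grey aluminium base plate 220 x 120 mm (x, y), its top 15 mm above the bench, carrying rails, end stop, hinge and lid. Origin under the plate's middle, at bench height; x towards the hinge. The nest point is at x = -28 mm.
- nest (a point): Where the block's centre lies when home in the jig, 25 mm above the bench. x along the rails to the end stop and hinge, y left, z up. Two black rails 28 mm apart (block: 25 mm), 16 mm thick, 8 mm high on the plate, from x = -32 to +34 mm of this point; inner top edges chamfered 3 mm, open end flared apart from x = -32 to -55 mm.
- end_stop: Fixed steel end stop, 12 x 40 x 16 mm, screwed on the jig's plate across the ends of the rails. Its origin is the bottom middle of the face that the block butts against (25 mm beyond the nest point, on the plate's top); x as for the nest.
- lid (a joint): Angle of the jig's lid in rad: 0 shut (level), pi/2 upright, 1.92 back stop. It starts open a little past upright and stays there by slight hinge friction; below about 1.4 rad it falls shut unless held (0.25 kg; about 1 N at the handle holds it). An open grey aluminium frame 76 mm wide with a clear window and a black carrier with two brass probes.
- lid_hinge (a point): Middle of the lid's hinge line, 55 mm above the bench, 108 mm beyond the nest point; axes as the nest's. The handle's centre turns about it at 165 mm: x = -165 cos(angle), z = +165 sin(angle) mm in these axes. Hinge blocks stand to 65 mm above the bench, out to 55 mm either side.
- lid_handle (a point): Centre of the lid's black handle, a round bar 16 mm thick and 44 mm long, lying along the hinge's direction, carried by two rods (8 mm thick, 20 mm apart) 28 mm beyond the lid's frame; air at both ends. Gripped by its two ends it pivots between the fingers. Its x axis points to the hinge, y along the bar.
- tape: Loose roll of black tape lying flat, 62 mm wide, 20 mm high, on the bench to the right of the jig: leave it alone. Origin under its middle.
- screw_pot: Loose round steel screw pot, 57 mm wide, 30 mm high, behind the jig: leave it alone. Origin under its middle.
- connector: Loose grey connector shell with a red dust cap, 41 x 33 x 15 mm, on the bench behind the jig: leave it alone. Origin under its middle.
There are look-alikes about, which are no part of the job. What is shaped like the part that bears block_center but brown or turquoise is not meant.

How it is judged:
By the outcome, as a careful person would: the job done as asked, in the order asked, and still so for the second after the job is handed in, while the arm keeps its last pose, push and grip.
It also fails if it takes over 53 s, if anything falls off the work surface, if the arm or the gripper's body presses on something with over 40 N, if the wrist force passes 120 N, or if a joint passes its speed limit or range.

## Working session

There is one attempt and no reset: what is moved stays moved. The work goes in short steps, Python scripts to look and compute and a shell command to move; the robot and the scene stay as the last step left them, time stands still between calls to the robot, and variables do not carry over. Pictures are saved under pics/ and viewed, and the job is handed in when it is done.

```bash
mkdir -p pics; cat > h.py <<'E'
import numpy as np, cv2
from workcell import arm, viewer, models
def grab(n,fn=None):
    f=viewer.grab_frame(n)
    if fn: cv2.imwrite('pics/'+fn,cv2.cvtColor(f['frame'],cv2.COLOR_RGB2BGR))
    return f
def towin(f,u,v,d=None):
    K=f['camera_matrix'];R=cv2.Rodrigues(np.array(f['rvec'],float))[0];t=np.array(f['tvec'],float).ravel()
    d=f['range_z'][v,u] if d is None else d
    u=np.asarray(u,float);v=np.asarray(v,float);d=np.asarray(d,float)
    c=np.stack([(u-K[0,2])/K[0,0]*d,(v-K[1,2])/K[1,1]*d,d],-1)
    return (c-t)@R
def proj(f,P):
    return cv2.projectPoints(np.array(P,float).reshape(-1,3),np.array(f['rvec'],float),np.array(f['tvec'],float),f['camera_matrix'],None)[0].reshape(-1,2)
E
python3 - <<'E'
from h import *
np.set_printoptions(precision=1,suppress=True)
s=arm.get_state();print(s['t'],s['position'],s['tool_rot'],s['contact_force'],s['finger_gap'])
for c in ['scene','top','wrist']:
    f=grab(c,c+'0.png')
    for t in ['block_center','nest','end_stop','lid_handle','lid_hinge','jig','lid']:
        try: print(c,t,[(np.array(r['location']),round(r['conf'],2)) for r in models.spot_point(t,c)][:4])
        except Exception as e: print(c,t,e)
E
```

```text
0.0 [147.3 632.6 221.7] [[ 1.  -0.   0.2]
 [-0.2 -0.   1. ]
 [ 0.  -1.  -0. ]] [ 0.6  0.  -0.4] 0.9981812887604783
scene block_center [(array([857. ,  53. ,   7.7]), 0.68), (array([760.2,  50.8,  14. ]), 0.53)]
scene nest [(array([ 451.6, -382.4,   28.4]), 0.89)]
scene end_stop [(array([ 469. , -393.1,   13. ]), 0.64), (array([ 642.1, -408.2,   -4.2]), 0.56)]
scene lid_handle [(array([ 565.4, -494. ,  210.6]), 0.92)]
scene lid_hinge [(array([ 451.2, -378.8,   27.2]), 0.39)]
scene jig [(array([ 473.2, -398.3,    1.4]), 0.74)]
scene lid it knows: block_center, connector, end_stop, jig, lid_handle, lid_hinge, nest, screw_pot, tape
top block_center [(array([ 420.2, -218.9,   11.3]), 0.76), (array([762.7,  52. ,   9.5]), 0.76), (array([856.8,  51.8,  12.6]), 0.66), (array([ 417.5, -106.5,   11.1]), 0.58)]
top nest [(array([ 451.1, -379. ,   28.6]), 0.75)]
top end_stop [(array([ 474.3, -394.4,   13.5]), 0.64)]
top lid_handle [(array([ 563.4, -500.3,  213.7]), 0.73)]
top lid_hinge [(array([ 527.4, -460.7,   56.4]), 0.85)]
top jig [(array([ 470. , -401.4,    3.8]), 0.68)]
top lid it knows: block_center, connector, end_stop, jig, lid_handle, lid_hinge, nest, screw_pot, tape
wrist block_center []
wrist nest []
wrist end_stop []
wrist lid_handle []
wrist lid_hinge []
wrist jig []
wrist lid it knows: block_center, connector, end_stop, jig, lid_handle, lid_hinge, nest, screw_pot, tape
```

View pics/scene0.png

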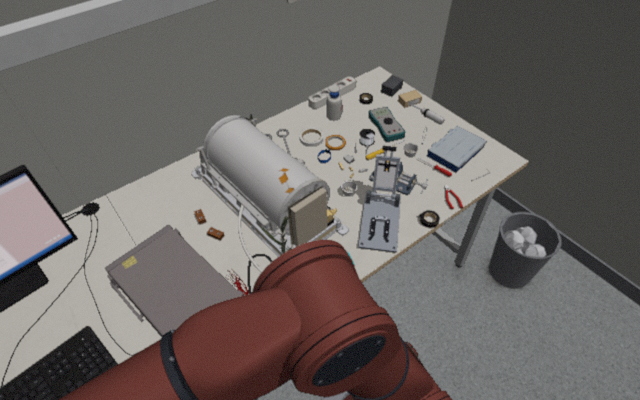

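View pics/top0.png

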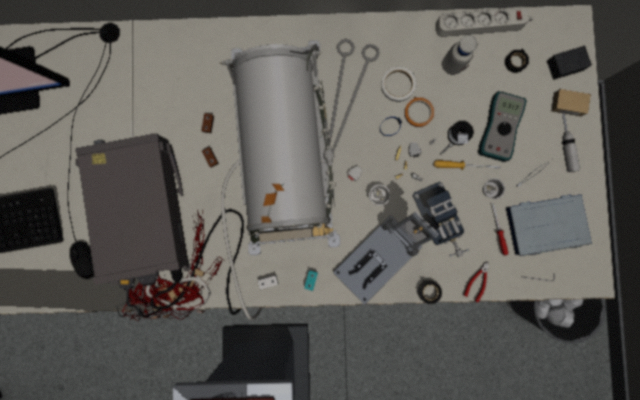

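```bash
python3 - <<'E'
from h import *
np.set_printoptions(precision=1,suppress=True)
f=grab('top');np.savez('top0.npz',**f)
im=cv2.cvtColor(f['frame'],cv2.COLOR_RGB2BGR)
c=cv2.resize(im[180:310,230:480],None,fx=3.2,fy=3.2,interpolation=cv2.INTER_CUBIC);cv2.imwrite('pics/c1.png',c)
vv,uu=np.mgrid[0:400,0:640]
P=towin(f,uu,vv,f['range_z'])
# block
sub=im[268:294,252:284].astype(int)
m=(P[268:294,252:284,2]>10)&(P[268:294,252:284,2]<35)
pts=P[268:294,252:284][m];print(len(pts),pts.mean(0),np.median(pts[:,2]))
print(cv2.minAreaRect(pts[:,:2].astype(np.float32)))
for r in range(272,292,2): print(P[r,254:284:2,2])
for q in [(230,260),(200,250),(235,330),(245,290),(240,250),(220,300)]: print(q,P[q])
print(arm.get_state()['t'])
f=grab('scene')
im=cv2.cvtColor(f['frame'],cv2.COLOR_RGB2BGR)
cv2.imwrite('pics/c2.png',cv2.resize(im[120:280,300:470],None,fx=3.6,fy=3.6,interpolation=cv2.INTER_CUBIC))
E
```

```text
182 [ 418.5 -102.9   20. ] 20.09673591133973
((418.0213928222656, -102.20953369140625), (24.976882934570312, 50.621788024902344), 14.576040267944336)
[ 0.8  0.9 -0.2 -1.6  3.   1.1 -2.9  3.4 -0.5  1.4 -3.4 -1.2 -0.1 -0.3
 -0.5]
[ 6.9 -4.4 -1.1 -2.7 -3.9  1.5 -3.   0.7 -2.2 -1.5  4.4  4.3  0.5  0.9
  0.9]
[ 4.  -0.4 -0.5 -3.4 -2.7 -2.8 -1.6 -2.2 15.8 20.1 21.1  6.5  2.3  0.2
 -0.6]
[ 0.7  2.9 -0.7  2.7 -3.3 17.3 17.1 22.5 17.7 22.8 15.5 14.1 -4.2  1.1
  1.8]
[ 0.2 -1.2 24.5 19.1 19.4 18.9 17.6 18.5 22.7 19.5 18.8 21.3  0.5 -0.8
  0.4]
[-0.6  0.2 16.3 21.7 22.7 22.4 19.7 19.6 19.5 22.2 20.9 17.6  1.2  3.4
  0.1]
[ 1.3  0.3 15.9 19.9 20.7 17.9 20.1 19.  24.7 20.8 17.2 15.7 -3.  -2.5
 -1.6]
[ 0.7  2.9 -2.5 16.8 19.3 23.  17.9 12.5  0.3  4.4 -2.8  3.  -1.9  1.
  0.6]
[ 0.1  2.5 -0.7 20.1 24.1 -3.1  0.4  2.9 -0.4  1.3  0.2 -1.9 -2.1 -0.1
 -5.1]
[ 3.2  0.1 -0.8  2.3  0.8 -0.2 -5.5 -0.8  0.1  0.6  1.8 -5.7 -3.   1.1
 -3.6]
(230, 260) [556.1 -89.1  40.9]
(200, 250) [621.3 -93.4 218.6]
(235, 330) [ 537.7 -273.5   48.9]
(245, 290) [ 513.6 -164.3   -0.9]
(240, 250) [530.6 -63.6  49.5]
(220, 300) [ 571.9 -206.6  251.4]
1.1
```

View pics/c1.png

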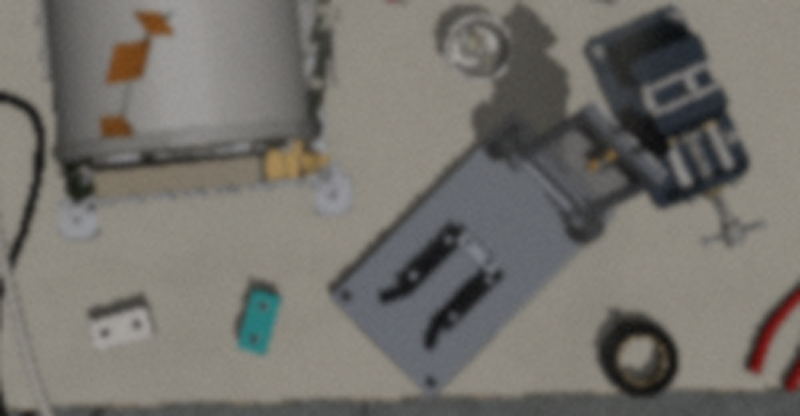

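View pics/c2.png

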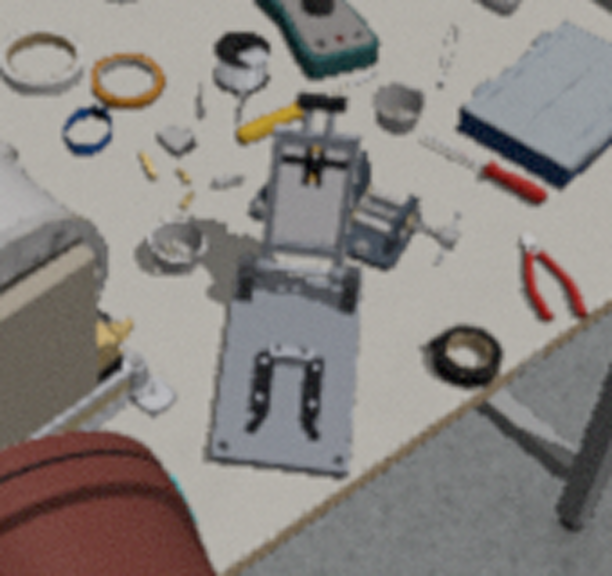

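```bash
cat >> h.py <<'E'
from scipy.spatial.transform import Rotation as Rn
def Rdown(ang):  # jaw(z) axis at ang deg in world xy, tool y down
    a=np.radians(ang);z=np.array([np.cos(a),np.sin(a),0]);y=np.array([0,0,-1.]);return np.stack([np.cross(y,z),y,z],1)
def delta(pos,R):
    s=arm.get_state();p=np.array(s['position']);R0=np.array(s['tool_rot'])
    d=R0.T@(np.array(pos)-p)/10;w=Rn.from_matrix(R0.T@R).as_rotvec(degrees=True)
    print('shift cm',d.round(2),'rot',w.round(1),'rows',np.ceil(max(np.linalg.norm(d)/5,np.linalg.norm(w)/8.59)))
E
python3 - <<'E'
from h import *
np.set_printoptions(precision=1,suppress=True)
f=np.load('top0.npz');f={k:f[k] for k in f}
vv,uu=np.mgrid[0:400,0:640];P=towin(f,uu,vv,f['range_z'])
for q in [(200,130),(260,130),(150,100),(270,90),(290,170),(230,205),(60,20),(250,280)]: print(q,P[q])
# max z in corridor
m=(P[...,0]>300)&(P[...,0]<530)
for y in range(-600,800,100):
    k=m&(abs(P[...,1]-y)<50); 
    if k.any(): print(y,np.percentile(P[k][:,2],99.5))
# plate
reg=np.zeros((400,640),bool);reg[210:303,325:430]=1
k=reg&(P[...,2]>9)&(P[...,2]<21)
k=cv2.morphologyEx(k.astype(np.uint8),cv2.MORPH_OPEN,np.ones((3,3)))
n,l,st,c=cv2.connectedComponentsWithStats(k);i=1+st[1:,4].argmax();pts=P[l==i]
print(len(pts),cv2.minAreaRect(pts[:,:2].astype(np.float32)))
# handle
k=(P[...,2]>195)&(P[...,2]<235)&(P[...,1]<-430)&(P[...,1]>-560)&(P[...,0]<650)
print(P[k].mean(0),k.sum()); print(np.argwhere(k)[:5])
delta([440,250,230],Rdown(35));delta([440,250,230],Rdown(14.6))
E
```

```text
(200, 130) [640.4 230.6 100. ]
(260, 130) [489.7 228.1 104.3]
(150, 100) [770.9 308.  100.4]
(270, 90) [462.7 370.3  25.2]
(290, 170) [404.3 154.9  27.4]
(230, 205) [561.1  67.5   0.9]
(60, 20) [939.9 398.1 273.3]
(250, 280) [ 500.8 -136.5   -3.2]
-600 50.423570573944815
-500 170.22707052791833
-400 33.211761594822256
-300 24.981231238741685
-200 23.507614014498476
-100 52.902719267836204
0 23.70674182203271
100 105.35439733028137
200 106.15470840475649
300 106.19578584780828
400 37.44023636827658
500 6.712127438858479
600 16.410675432593496
2648 ((460.76336669921875, -386.5047607421875), (119.07420349121094, 189.57257080078125), 43.113136291503906)
[ 562.7 -496.   214.6] 154
[[212 425]
 [212 426]
 [213 424]
 [213 425]
 [213 426]]
shift cm [ 37.2  -0.7 -30.7] rot [ 0.  41.9  0. ] rows 10.0
shift cm [ 37.2  -0.7 -30.7] rot [ 0.  62.3  0. ] rows 10.0
```

```bash
python3 -m inch '[{"claw":0,"tx":37.2,"ty":-0.7,"tz":-30.7,"wy":62},{"claw":0,"tx":37.2,"ty":-0.7,"tz":-30.7,"wy":62},{"claw":0,"tx":37.2,"ty":-0.7,"tz":-30.7,"wy":62},{"claw":0,"tx":37.2,"ty":-0.7,"tz":-30.7,"wy":62},{"claw":0,"tx":37.2,"ty":-0.7,"tz":-30.7,"wy":62},{"claw":0,"tx":37.2,"ty":-0.7,"tz":-30.7,"wy":62},{"claw":0,"tx":37.2,"ty":-0.7,"tz":-30.7,"wy":62},{"claw":0,"tx":37.2,"ty":-0.7,"tz":-30.7,"wy":62},{"claw":0,"tx":37.2,"ty":-0.7,"tz":-30.7,"wy":62},{"claw":0,"tx":37.2,"ty":-0.7,"tz":-30.7,"wy":62}]'
python3 - <<'E'
from h import *
delta([425,-102,200],Rdown(14.6));delta([430,-102,150],Rdown(14.6))
E
```

```text
shift cm [ 43.71   2.26 -65.29] rot [ 0.  62.3  0. ] rows 16.0
shift cm [ 44.19   7.26 -65.18] rot [ 0.  62.3  0. ] rows 16.0invalid input at $[0]: expected keys claw, tx, ty, tz, wx, wy, wz
```

```bash
python3 -m inch '[{"claw":0,"tx":37.2,"ty":-0.7,"tz":-30.7,"wx":0,"wy":62,"wz":0},{"claw":0,"tx":37.2,"ty":-0.7,"tz":-30.7,"wx":0,"wy":62,"wz":0},{"claw":0,"tx":37.2,"ty":-0.7,"tz":-30.7,"wx":0,"wy":62,"wz":0},{"claw":0,"tx":37.2,"ty":-0.7,"tz":-30.7,"wx":0,"wy":62,"wz":0},{"claw":0,"tx":37.2,"ty":-0.7,"tz":-30.7,"wx":0,"wy":62,"wz":0},{"claw":0,"tx":37.2,"ty":-0.7,"tz":-30.7,"wx":0,"wy":62,"wz":0},{"claw":0,"tx":37.2,"ty":-0.7,"tz":-30.7,"wx":0,"wy":62,"wz":0},{"claw":0,"tx":37.2,"ty":-0.7,"tz":-30.7,"wx":0,"wy":62,"wz":0},{"claw":0,"tx":37.2,"ty":-0.7,"tz":-30.7,"wx":0,"wy":62,"wz":0},{"claw":0,"tx":37.2,"ty":-0.7,"tz":-30.7,"wx":0,"wy":62,"wz":0}]'
python3 - <<'E'
from h import *
delta([425,-102,200],Rdown(14.6));delta([430,-102,150],Rdown(14.6));print(arm.get_state()['joints'])
E
```

```text
t: 2.15
position: [442.1, 246.1, 230.1]
tool_rot: [[0.254, 0.001, 0.967], [-0.967, 0.0, 0.254], [-0.0, -1.0, 0.001]]
contact_force: [0.2, -0.4, -0.7]
finger_gap: 0.997
shift cm [ 33.24   2.99 -10.49] rot [-0.1  0.1 -0. ] rows 7.0
shift cm [ 33.37   8.   -10.01] rot [-0.1  0.1 -0. ] rows 8.0
[-1.04348937  0.02086457  0.45847072  1.81820226 -0.00934738  1.30363522
 -0.32633421]
```

```bash
python3 -m inch '[{"claw":0,"tx":33.2,"ty":3,"tz":-10.5,"wx":0,"wy":0,"wz":0},{"claw":0,"tx":33.2,"ty":3,"tz":-10.5,"wx":0,"wy":0,"wz":0},{"claw":0,"tx":33.2,"ty":3,"tz":-10.5,"wx":0,"wy":0,"wz":0},{"claw":0,"tx":33.2,"ty":3,"tz":-10.5,"wx":0,"wy":0,"wz":0},{"claw":0,"tx":33.2,"ty":3,"tz":-10.5,"wx":0,"wy":0,"wz":0},{"claw":0,"tx":33.2,"ty":3,"tz":-10.5,"wx":0,"wy":0,"wz":0},{"claw":0,"tx":33.2,"ty":3,"tz":-10.5,"wx":0,"wy":0,"wz":0},{"claw":0,"tx":33.2,"ty":3,"tz":-10.5,"wx":0,"wy":0,"wz":0},{"claw":0,"tx":33.2,"ty":3,"tz":-10.5,"wx":0,"wy":0,"wz":0}]'
python3 - <<'E'
from h import *
np.set_printoptions(precision=1,suppress=True)
print(arm.get_state()['joints'])
f=grab('wrist','w1.png')
print([(r['location'],r['conf']) for r in models.spot_point('block_center','wrist')])
vv,uu=np.mgrid[0:400,0:640];P=towin(f,uu,vv,f['range_z'])
k=(P[...,2]>12)&(P[...,2]<28)&(abs(P[...,0]-418)<45)&(abs(P[...,1]+102)<45)
k=cv2.morphologyEx(k.astype(np.uint8),cv2.MORPH_OPEN,np.ones((5,5)))
n,l,st,c=cv2.connectedComponentsWithStats(k)
for i in range(1,n):
    if st[i,4]>100:
        p=P[l==i];print(st[i],c[i],np.median(p[:,2]),cv2.minAreaRect(p[:,:2].astype(np.float32)))
E
```

```text
t: 3.05
position: [424.6, -102.7, 200.1]
tool_rot: [[0.25, 0.002, 0.968], [-0.968, 0.001, 0.25], [-0.001, -1.0, 0.002]]
contact_force: [0.0, 1.4, -0.9]
finger_gap: 1.0
[-0.8 -0.2  0.8  2.   0.2  1.3  0.2]
[([421.1, -102.5, 12.1], 0.9), ([417.3, -215.8, 11.1], 0.7)]
[ 307  156   25   48 1157] [318.8 179.1] 20.08703932092612 ((418.130859375, -103.4406967163086), (24.69905662536621, 49.54176712036133), 13.910465240478516)
```

View pics/w1.png

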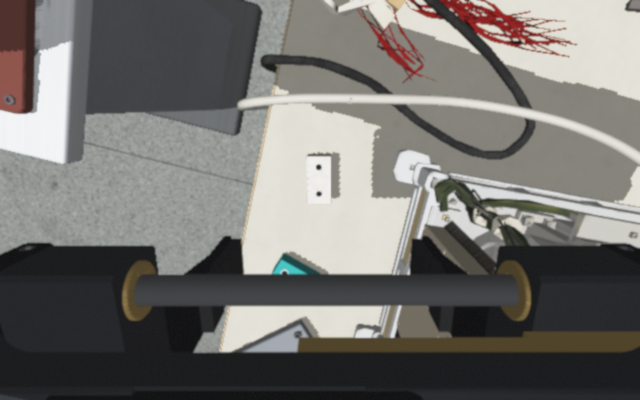

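```bash
python3 - <<'E'
from h import *
np.set_printoptions(precision=1,suppress=True)
f=grab('wrist');vv,uu=np.mgrid[0:400,0:640];P=towin(f,uu,vv,f['range_z'])
for a,b in [(480,500),(500,520),(520,540),(540,560)]:
    k=(P[...,0]>a)&(P[...,0]<b)&(abs(P[...,1]+103)<60)&(vv<235);print(a,k.sum(),np.percentile(P[k][:,2],[50,99,100]) if k.sum() else 0)
delta([418.5,-103,60],Rdown(14));delta([418.5,-103,11],Rdown(14))
E
```

```text
480 1848 [ 0.3 12.4 13.4]
500 1927 [ 1.  45.8 47.5]
520 2501 [43.5 66.1 70.1]
540 2425 [ 68.1 142.7 146.7]
shift cm [ 0.1 14.  -0.7] rot [-0.1  0.8 -0. ] rows 3.0
shift cm [ 0.1 18.9 -0.7] rot [-0.1  0.8 -0. ] rows 4.0
```

```bash
python3 -m inch '[{"claw":0,"tx":0.1,"ty":5,"tz":-0.7,"wx":0,"wy":-0.6,"wz":0},{"claw":0,"tx":0.1,"ty":10,"tz":-0.7,"wx":0,"wy":-0.6,"wz":0},{"claw":0,"tx":0.1,"ty":14,"tz":-0.7,"wx":0,"wy":-0.6,"wz":0},{"claw":0,"tx":0.1,"ty":16.5,"tz":-0.7,"wx":0,"wy":0.6,"wz":0},{"claw":0,"tx":0.1,"ty":18.2,"tz":-0.7,"wx":0,"wy":0.6,"wz":0},{"claw":0,"tx":0.1,"ty":18.9,"tz":-0.7,"wx":0,"wy":0.6,"wz":0},{"claw":0,"tx":0.1,"ty":18.9,"tz":-0.7,"wx":0,"wy":0.6,"wz":0}]'; python3 - <<'E'
from h import *
delta([418.5,-103,11],Rdown(14))
E
```

```text
t: 3.9
position: [418.3, -102.5, 10.5]
tool_rot: [[0.247, -0.001, 0.969], [-0.969, -0.0, 0.247], [0.0, -1.0, -0.001]]
contact_force: [0.6, -0.6, 0.6]
finger_gap: 1.0
shift cm [ 0.06 -0.05  0.01] rot [0.1 0.3 0. ] rows 1.0
```

```bash
python3 -m inch '[{"claw":1,"tx":0.05,"ty":-0.05,"tz":0,"wx":0,"wy":0.3,"wz":0},{"claw":1,"tx":0.05,"ty":-0.05,"tz":0,"wx":0,"wy":0.3,"wz":0},{"claw":1,"tx":0.05,"ty":-0.05,"tz":0,"wx":0,"wy":0.3,"wz":0},{"claw":1,"tx":0.05,"ty":-0.05,"tz":0,"wx":0,"wy":0.3,"wz":0},{"claw":1,"tx":0.05,"ty":-0.05,"tz":0,"wx":0,"wy":0.3,"wz":0},{"claw":1,"tx":0.05,"ty":-0.05,"tz":0,"wx":0,"wy":0.3,"wz":0},{"claw":1,"tx":0.05,"ty":-0.05,"tz":0,"wx":0,"wy":0.3,"wz":0},{"claw":1,"tx":0.05,"ty":-0.05,"tz":0,"wx":0,"wy":0.3,"wz":0},{"claw":1,"tx":0.05,"ty":-0.05,"tz":0,"wx":0,"wy":0.3,"wz":0},{"claw":1,"tx":0.05,"ty":-0.05,"tz":0,"wx":0,"wy":0.3,"wz":0}]' 30
```

```text
t: 4.9
position: [418.2, -102.9, 10.9]
tool_rot: [[0.242, -0.001, 0.97], [-0.97, -0.0, 0.242], [0.0, -1.0, -0.001]]
contact_force: [-2.2, -0.2, 1.7]
finger_gap: 0.283
```

```bash
python3 -m inch '[{"claw":1,"tx":0,"ty":-5,"tz":0,"wx":0,"wy":0,"wz":0},{"claw":1,"tx":0,"ty":-10,"tz":0,"wx":0,"wy":0,"wz":0},{"claw":1,"tx":0,"ty":-13,"tz":0,"wx":0,"wy":0,"wz":0},{"claw":1,"tx":0,"ty":-13,"tz":0,"wx":0,"wy":0,"wz":0}]' ; python3 - <<'E'
from h import *
delta([438,-363,140],Rdown(43.1)); print(arm.get_state()['finger_gap'])
E
```

```text
t: 5.3
position: [420.9, -102.7, 144.3]
tool_rot: [[0.242, 0.005, 0.97], [-0.97, 0.003, 0.242], [-0.001, -1.0, 0.006]]
contact_force: [0.3, 1.0, -2.3]
finger_gap: 0.281
shift cm [25.67  0.38 -4.64] rot [ -0.3 -29.1   0. ] rows 6.0
0.281310767871758
```

```bash
python3 -m inch '[{"claw":1,"tx":25.7,"ty":0.4,"tz":-4.6,"wx":-0.3,"wy":-29.1,"wz":0},{"claw":1,"tx":25.7,"ty":0.4,"tz":-4.6,"wx":-0.3,"wy":-29.1,"wz":0},{"claw":1,"tx":25.7,"ty":0.4,"tz":-4.6,"wx":-0.3,"wy":-29.1,"wz":0},{"claw":1,"tx":25.7,"ty":0.4,"tz":-4.6,"wx":-0.3,"wy":-29.1,"wz":0},{"claw":1,"tx":25.7,"ty":0.4,"tz":-4.6,"wx":-0.3,"wy":-29.1,"wz":0},{"claw":1,"tx":25.7,"ty":0.4,"tz":-4.6,"wx":-0.3,"wy":-29.1,"wz":0},{"claw":1,"tx":25.7,"ty":0.4,"tz":-4.6,"wx":-0.3,"wy":-29.1,"wz":0},{"claw":1,"tx":25.7,"ty":0.4,"tz":-4.6,"wx":-0.3,"wy":-29.1,"wz":0}]' ; python3 - <<'E'
from h import *
np.set_printoptions(precision=1,suppress=True)
for c in ['wrist','scene','top']:
  f=grab(c,c+'2.png');np.savez(c+'2.npz',**f)
for t in ['nest','end_stop','jig','block_center']:
    print(t,[(np.array(r['location']),round(r['conf'],2)) for r in models.spot_point(t,'wrist')])
E
```

```text
t: 6.1
position: [437.6, -365.6, 137.8]
tool_rot: [[0.683, -0.002, 0.73], [-0.73, -0.001, 0.683], [-0.001, -1.0, -0.002]]
contact_force: [-0.6, 1.0, -1.8]
finger_gap: 0.283
nest []
end_stop []
jig []
block_center [(array([ 443.1, -364.7,  138.9]), 0.76), (array([ 417.2, -217.9,   10.8]), 0.55)]
```

View pics/wrist2.png

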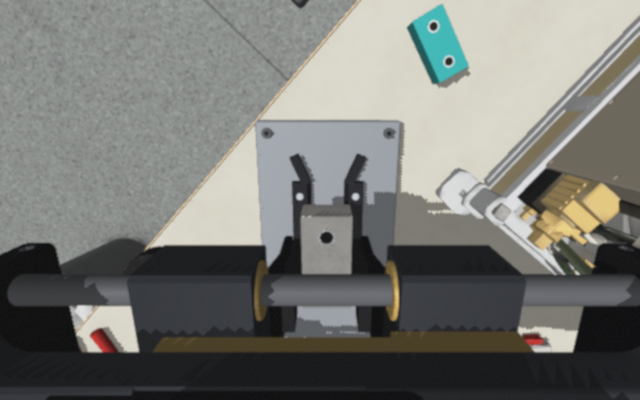

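View pics/scene2.png

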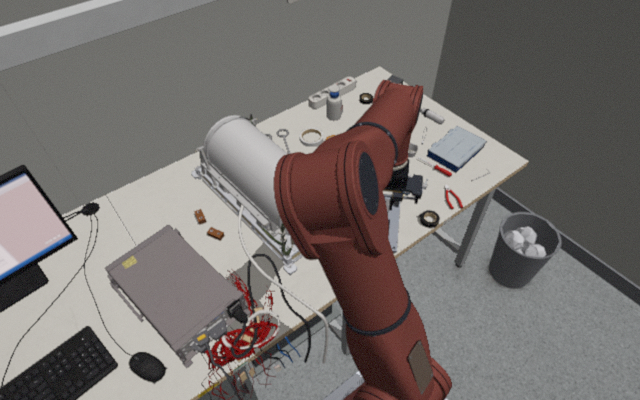

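```bash
python3 - <<'E'
from h import *
np.set_printoptions(precision=1,suppress=True)
f=np.load('wrist2.npz');f={k:f[k] for k in f}
vv,uu=np.mgrid[0:400,0:640];P=towin(f,uu,vv,f['range_z'])
s=arm.get_state();p=np.array(s['position']);R=np.array(s['tool_rot'])
L=(P-p)@R   # tool coords x fwd, y down, z lateral
im=f['frame']
for n,(lo,hi) in {'plate':(9,20)}.items():
    k=(P[...,2]>lo)&(P[...,2]<hi)&(vv<240)&(uu>230)&(uu<420)
    k=cv2.morphologyEx(k.astype(np.uint8),cv2.MORPH_OPEN,np.ones((3,3)))
    nn,l,st,c=cv2.connectedComponentsWithStats(k);i=1+st[1:,4].argmax();q=P[l==i]
    ql=L[l==i]; print('plate z',np.median(q[:,2]),'lat edges',np.percentile(ql[:,2],[.3,99.7]),'xmin',np.percentile(ql[:,0],.3))
    # edges per row
    rows=[]
    for v in range(130,230,5):
        m=(l[v]==i); 
        if m.sum()>20: rows.append((np.median(L[v][m][:,0]),L[v][m][:,2].min(),L[v][m][:,2].max()))
    rows=np.array(rows);print(rows)
    print(np.polyfit(rows[:,0],rows[:,1],1),np.polyfit(rows[:,0],rows[:,2],1))
# image edges along rows, dark rails & block
g=cv2.cvtColor(im,cv2.COLOR_RGB2GRAY)
for v in (190,200,205,215,225): print(v,g[v,284:372])
K=f['camera_matrix'];print(K)
def latat(u,v,z):  # intersect ray with plane z
    a=towin(f,u,v,1.0);b=towin(f,u,v,2.0);d=b-a;t=(z-a[2])/d[2];return ((a+t*d-p)@R)
np.save('dummy.npy',0)
for u in (258,402): print(u,latat(u,160,15))
cv2.imwrite('pics/w2z.png',cv2.cvtColor(cv2.resize(im[110:280,240:420],None,fx=3.5,fy=3.5,interpolation=cv2.INTER_CUBIC),cv2.COLOR_RGB2BGR))
E
```

```text
plate z 15.101312482377352 lat edges [-61.5  57.5] xmin -60.09961926169288
[[-52.9 -60.9  57.9]
 [-48.9 -61.2  56.9]
 [-44.8 -61.8  57.2]
 [-40.7 -60.9  57.5]
 [-36.5 -60.9  57.8]
 [-32.4 -61.4  56.9]
 [-28.1 -61.8  57.6]
 [-23.9 -61.2  57.5]
 [-19.6 -61.2  57.1]
 [-15.3 -61.6  57.2]
 [-11.  -60.7  57.8]
 [ -6.6 -60.9  56.8]
 [ -2.2 -61.4  57.1]
 [  2.3 -61.8  57.6]
 [  6.8 -61.   58. ]
 [ 11.3 -61.1  56.8]
 [ 15.9 -61.4  57.1]
 [ 20.6 -62.1  57.6]
 [ 25.2 -60.9  56.9]
 [ 29.8 -61.5  57.1]]
[ -0.  -61.3] [-0.  57.3]
190 [166 166 166 166 166 166 161 140  96  60  48  46  47  48  47  47  47  49
  48  48  48  46  44  36  29  29  41  69  96 124 149 162 165 165 164 165
 164 165 165 164 164 164 164 163 164 164 164 163 164 164 165 164 163 163
 163 163 164 163 158 131  81  44  36  37  43  48  49  48  47  48  48  48
  48  47  49  47  47  48  56  76  93 104 124 146 159 162 162 162]
200 [166 166 166 166 165 166 162 147 111  67  49  49  64  90 111 121 120 105
  78  55  48  49  44  38  31  27  42  70  93 112 138 158 164 164 163 164
 164 165 165 164 164 164 164 163 164 164 161 149 123 103  96  96  
[... 643 characters left out ...]
97  96  97  95
  95  96  96  96  94  94  93  94  94  93  93  94  98  98  96  94  92  93
  96  98  96  97  96  94  96 100  99  96  95  97 105 102  74  46  38  35
  37  37  37  36  36  47  72  91  96  96  96  96  97  97  96  96]
225 [165 165 165 165 165 165 163 159 138  96  60  49  48  47  48  62  94 126
 142 144 146 147 147 146 146 147 147 147 148 149 149 149 149 150 150 150
 150 149 150 150 150 150 149 148 149 149 148 148 149 148 148 147 145 144
 145 144 145 145 147 145 145 145 145 146 145 144 142 130 100  58  39  37
  38  38  36  37  36  49  73  90  97  96  96  95  96  97  97  96]
[[339.7   0.  326.1]
 [  0.  339.7 202.1]
 [  0.    0.    1. ]]
258 [-28.2 124.  -60.7]
402 [-28.1 124.1  60.6]
```

View pics/w2z.png

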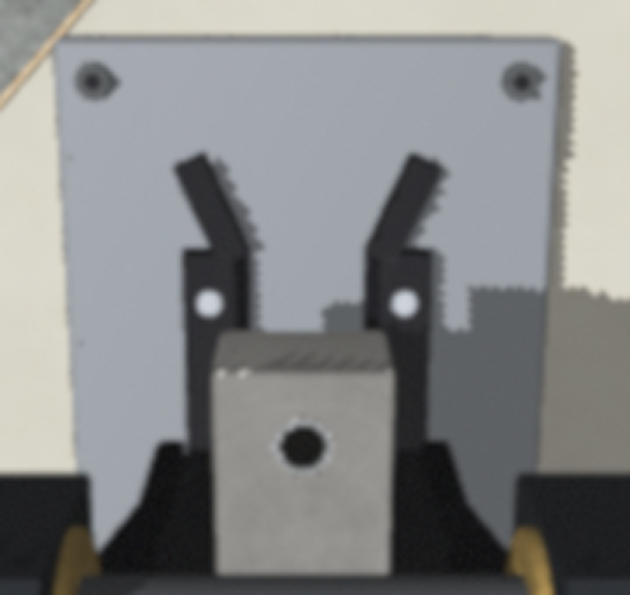

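```bash
python3 - <<'E'
from h import *
np.set_printoptions(precision=1,suppress=True)
f=np.load('wrist2.npz');f={k:f[k] for k in f}
s=arm.get_state();p=np.array(s['position']);R=np.array(s['tool_rot']);print(p)
def latat(u,v,z):
    a=towin(f,u,v,1.0);b=towin(f,u,v,2.0);d=b-a;t=(z-a[2])/d[2];return ((a+t*d-p)@R)
zt=p[2]+9
print('block',latat(300.2,225,zt),latat(352.4,225,zt),'hole',latat(240+303/3.5,110+447/3.5,zt))
print('block nearedge', latat(326,216,zt))
print('rails outer',latat(292.6,190,23),latat(363.3,190,23))
print('rail inner',latat(240+247/3.5,110+250/3.5,23),latat(240+367/3.5,110+250/3.5,23))
print('screws',latat(240+209/3.5,110+303/3.5,23),latat(240+404/3.5,110+303/3.5,23))
print('corner screws',latat(240+94/3.5,110+81/3.5,15),latat(240+521/3.5,110+81/3.5,15))
print('edges v=160',latat(240+68/3.5,160,15),latat(240+555/3.5,160,15))
E
```

```text
[ 438.7 -361.7  139.1]
block [-17.7  -9.  -15.2] [-17.7  -9.    9.6] hole [-11.2  -9.   -2.7]
block nearedge [-22.2  -9.   -2.9]
rails outer [ -4.1 116.  -31.4] [ -4.1 116.1  27.9]
rail inner [-11.4 116.1 -16.2] [-11.4 116.1  12.3]
screws [  1.6 116.  -25.6] [  1.6 116.1  21.4]
corner screws [-50.4 124.1 -52.1] [-50.3 124.1  48.5]
edges v=160 [-28.2 124.  -59.5] [-28.1 124.1  57.7]
```

```bash
python3 - <<'E'
from h import *
s=arm.get_state();p=np.array([438.7,-361.7,139.1]);print(s['position'],s['tool_rot'],s['t'])
x=np.array([.683,-.7302,0]);z=np.array([.7302,.683,0])
for h in (45,36,26.5):
  t=p+4.5*x-2.2*z;t[2]=h;print(t);delta(t,Rdown(43.1))
E
```

```text
[ 438.70730581 -361.74344404  139.07408374] [[ 6.84415434e-01  3.04848114e-04  7.29092190e-01]
 [-7.29092037e-01  1.05735481e-03  6.84414848e-01]
 [-5.62266560e-04 -9.99999395e-01  9.45932286e-04]] 6.45
[ 440.16706 -366.4885    45.     ]
shift cm [ 0.45  9.41 -0.23] rot [-0.1  0.1 -0. ] rows 2.0
[ 440.16706 -366.4885    36.     ]
shift cm [ 0.45 10.31 -0.23] rot [-0.1  0.1 -0. ] rows 3.0
[ 440.16706 -366.4885    26.5    ]
shift cm [ 0.45 11.26 -0.23] rot [-0.1  0.1 -0. ] rows 3.0
```

```bash
python3 -m inch '[{"claw":1,"tx":0.45,"ty":3,"tz":-0.23,"wx":0,"wy":0,"wz":0},{"claw":1,"tx":0.45,"ty":6,"tz":-0.23,"wx":0,"wy":0,"wz":0},{"claw":1,"tx":0.45,"ty":8,"tz":-0.23,"wx":0,"wy":0,"wz":0},{"claw":1,"tx":0.45,"ty":9.6,"tz":-0.23,"wx":0,"wy":0,"wz":0},{"claw":1,"tx":0.45,"ty":9.6,"tz":-0.23,"wx":0,"wy":0,"wz":0},{"claw":1,"tx":0.45,"ty":9.6,"tz":-0.23,"wx":0,"wy":0,"wz":0},{"claw":1,"tx":0.45,"ty":9.6,"tz":-0.23,"wx":0,"wy":0,"wz":0}]'
python3 - <<'E'
from h import *
f=grab('wrist');np.savez('w3.npz',**f)
cv2.imwrite('pics/w3z.png',cv2.cvtColor(cv2.resize(f['frame'][60:280,220:440],None,fx=2.7,fy=2.7,interpolation=cv2.INTER_CUBIC),cv2.COLOR_RGB2BGR))
print(arm.get_state()['position'])
E
```

```text
t: 7.15
position: [440.9, -366.9, 44.3]
tool_rot: [[0.685, 0.002, 0.729], [-0.729, 0.0, 0.685], [0.001, -1.0, 0.001]]
contact_force: [-0.4, -1.2, -1.9]
finger_gap: 0.282
[ 440.85467486 -366.89005005   44.23975872]
```

View pics/w3z.png

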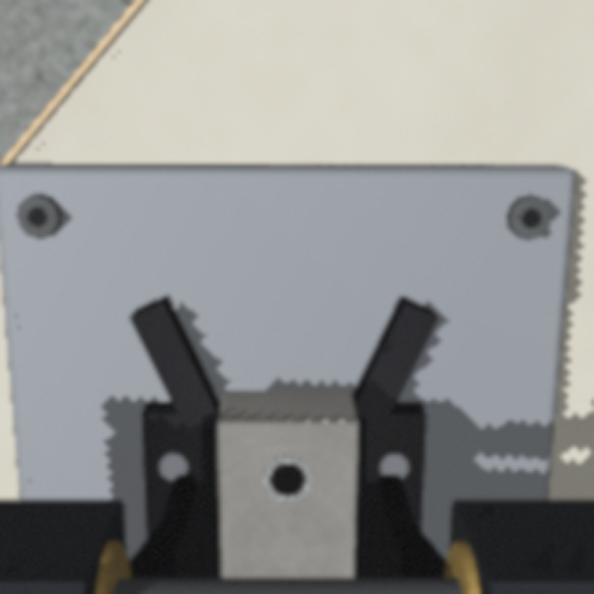

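```bash
python3 -m inch '[{"claw":1,"tx":0,"ty":0.6,"tz":-0.05,"wx":0,"wy":0,"wz":0},{"claw":1,"tx":0,"ty":1.0,"tz":-0.05,"wx":0,"wy":0,"wz":0},{"claw":1,"tx":0,"ty":1.2,"tz":-0.05,"wx":0,"wy":0,"wz":0},{"claw":1,"tx":0,"ty":1.4,"tz":-0.05,"wx":0,"wy":0,"wz":0},{"claw":1,"tx":0,"ty":1.55,"tz":-0.05,"wx":0,"wy":0,"wz":0},{"claw":1,"tx":0,"ty":1.6,"tz":-0.05,"wx":0,"wy":0,"wz":0}]'
python3 - <<'E'
from h import *
print(arm.get_state()['position'],arm.get_state()['contact_force'])
E
```

```text
t: 7.8
position: [440.4, -367.2, 28.0]
tool_rot: [[0.685, 0.002, 0.729], [-0.729, 0.0, 0.685], [0.001, -1.0, 0.001]]
contact_force: [-0.2, -0.7, -1.6]
finger_gap: 0.284
[ 440.42229718 -367.23925509   28.04852218] [-0.18291008 -0.65943301 -1.60208541]
```

```bash
python3 -m inch '[{"claw":1,"tx":0,"ty":0.1,"tz":0,"wx":0,"wy":0,"wz":0},{"claw":1,"tx":0,"ty":0.18,"tz":0,"wx":0,"wy":0,"wz":0},{"claw":1,"tx":0,"ty":0.22,"tz":0,"wx":0,"wy":0,"wz":0},{"claw":1,"tx":0,"ty":0.22,"tz":0,"wx":0,"wy":0,"wz":0}]'
```

```text
t: 8.2
position: [440.4, -367.2, 26.0]
tool_rot: [[0.685, 0.002, 0.729], [-0.729, 0.0, 0.685], [0.001, -1.0, 0.002]]
contact_force: [-0.8, 2.1, 1.9]
finger_gap: 0.281
```

```bash
python3 -m inch '[{"claw":1,"tx":0.3,"ty":0,"tz":0,"wx":0,"wy":0,"wz":0},{"claw":1,"tx":0.6,"ty":0,"tz":0,"wx":0,"wy":0,"wz":0},{"claw":1,"tx":0.9,"ty":0,"tz":0,"wx":0,"wy":0,"wz":0},{"claw":1,"tx":1.1,"ty":0,"tz":0,"wx":0,"wy":0,"wz":0},{"claw":1,"tx":1.2,"ty":0,"tz":0,"wx":0,"wy":0,"wz":0}]'; python3 -m inch '[{"claw":1,"tx":0.1,"ty":0,"tz":0,"wx":0,"wy":0,"wz":0},{"claw":1,"tx":0.2,"ty":0,"tz":0,"wx":0,"wy":0,"wz":0}]'
```

```text
t: 8.7
position: [448.7, -376.1, 26.0]
tool_rot: [[0.684, 0.002, 0.729], [-0.729, 0.001, 0.684], [0.001, -1.0, 0.002]]
contact_force: [-2.7, 2.7, 3.2]
finger_gap: 0.279
t: 8.9
position: [450.0, -377.6, 26.0]
tool_rot: [[0.684, 0.001, 0.729], [-0.729, 0.001, 0.684], [0.0, -1.0, 0.002]]
contact_force: [-1.5, 2.9, 2.1]
finger_gap: 0.284
```

```bash
python3 -m inch '[{"claw":1,"tx":0.1,"ty":0,"tz":0,"wx":0,"wy":0,"wz":0},{"claw":1,"tx":0.2,"ty":0,"tz":0,"wx":0,"wy":0,"wz":0}]'; python3 -m inch '[{"claw":1,"tx":0.1,"ty":0,"tz":0,"wx":0,"wy":0,"wz":0},{"claw":1,"tx":0.2,"ty":0,"tz":0,"wx":0,"wy":0,"wz":0}]'
```

```text
t: 9.1
position: [450.8, -378.4, 25.9]
tool_rot: [[0.684, 0.0, 0.729], [-0.729, 0.002, 0.684], [-0.002, -1.0, 0.002]]
contact_force: [-6.9, 8.3, 10.4]
finger_gap: 0.283
t: 9.3
position: [450.8, -378.5, 25.9]
tool_rot: [[0.684, -0.002, 0.729], [-0.729, 0.006, 0.684], [-0.006, -1.0, 0.003]]
contact_force: [-10.6, 12.7, 16.5]
finger_gap: 0.282
```

```bash
python3 -m inch '[{"claw":0.4,"tx":0.05,"ty":-0.05,"tz":0,"wx":0,"wy":0,"wz":0},{"claw":0.4,"tx":0.05,"ty":-0.05,"tz":0,"wx":0,"wy":0,"wz":0},{"claw":0.4,"tx":0.05,"ty":-0.05,"tz":0,"wx":0,"wy":0,"wz":0},{"claw":0.4,"tx":0.05,"ty":-0.05,"tz":0,"wx":0,"wy":0,"wz":0},{"claw":0.4,"tx":0.05,"ty":-0.05,"tz":0,"wx":0,"wy":0,"wz":0}]'; python3 -m inch '[{"claw":0.4,"tx":0,"ty":-3,"tz":0,"wx":0,"wy":0,"wz":0},{"claw":0.4,"tx":-4,"ty":-8,"tz":0,"wx":0,"wy":0,"wz":0},{"claw":0.4,"tx":-8,"ty":-12,"tz":0,"wx":0,"wy":0,"wz":0},{"claw":0.2,"tx":-8,"ty":-16,"tz":0,"wx":0,"wy":0,"wz":0},{"claw":0.2,"tx":-8,"ty":-20,"tz":0,"wx":0,"wy":0,"wz":0},{"claw":0.2,"tx":-8,"ty":-24,"tz":0,"wx":0,"wy":0,"wz":0},{"claw":0.2,"tx":-8,"ty":-24,"tz":0,"wx":0,"wy":0,"wz":0}]'
python3 - <<'E'
from h import *
np.set_printoptions(precision=1,suppress=True)
for c in ['wrist','top','scene']:
  f=grab(c,c+'4.png');np.savez(c+'4.npz',**f)
  print(c,[(np.array(r['location']),round(r['conf'],2)) for t in ['block_center','nest','end_stop','lid_handle'] for r in models.spot_point(t,c)])
f=np.load('wrist4.npz')
E
```

```text
t: 9.8
position: [451.3, -378.9, 26.4]
tool_rot: [[0.684, -0.002, 0.729], [-0.729, 0.006, 0.684], [-0.006, -1.0, 0.003]]
contact_force: [0.6, 0.4, 0.5]
finger_gap: 0.583
t: 10.5
position: [398.8, -323.8, 271.3]
tool_rot: [[0.684, 0.006, 0.729], [-0.729, 0.006, 0.684], [-0.0, -1.0, 0.009]]
contact_force: [0.4, 0.2, 0.1]
finger_gap: 0.788
wrist [(array([ 454.8, -377.7,   27.2]), 0.85), (array([ 419.4, -217.9,   10. ]), 0.79), (array([ 447.5, -378.2,   30.3]), 0.64), (array([ 464.7, -394.7,   13.1]), 0.62)]
top [(array([760.6,  50.7,   9. ]), 0.78), (array([ 419.8, -221.5,   10.7]), 0.64), (array([ 449.3, -377.6,   25.2]), 0.48), (array([ 452.1, -379.2,   28.3]), 0.85), (array([ 470.9, -397.7,   13.7]), 0.18), (array([ 470.5, -398.2,   11.3]), 0.42), (array([ 559. , -500.3,  211.1]), 0.59)]
scene [(array([ 417.6, -222.1,   12.7]), 0.71), (array([ 452.5, -371. ,   27.5]), 0.65), (array([763. ,  49.5,  13.2]), 0.64), (array([ 475. , -395.8,   12. ]), 0.57), (array([852.9,  52.7,   8.9]), 0.49), (array([ 452. , -378.9,   25.6]), 0.68), (array([ 467.4, -397.6,   13.9]), 0.53)]
```

View pics/wrist4.png

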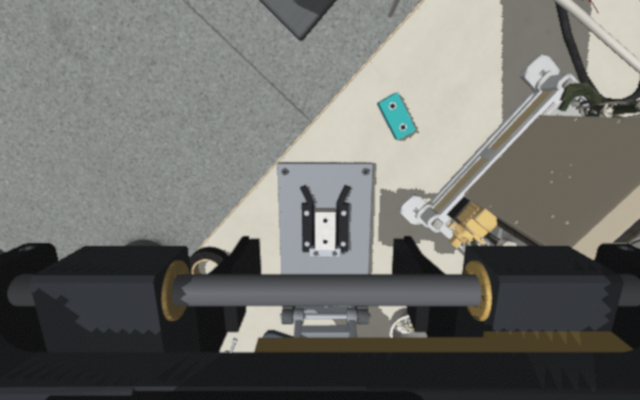

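View pics/top4.png

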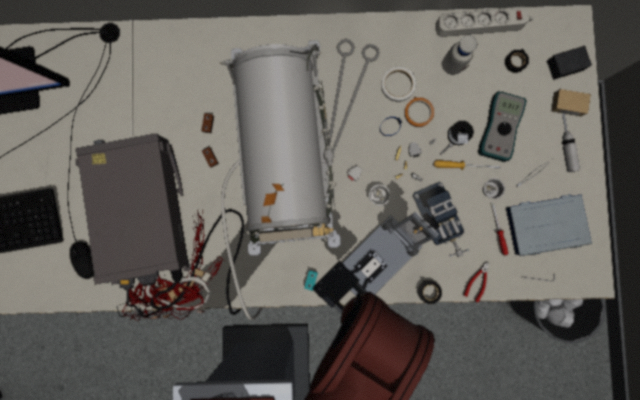

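```bash
python3 - <<'E'
from h import *
np.set_printoptions(precision=1,suppress=True)
f=np.load('wrist4.npz');f={k:f[k] for k in f}
cv2.imwrite('pics/w4z.png',cv2.cvtColor(cv2.resize(f['frame'][160:345,270:385],None,fx=5,fy=3.2,interpolation=cv2.INTER_CUBIC),cv2.COLOR_RGB2BGR))
vv,uu=np.mgrid[0:400,0:640];P=towin(f,uu,vv,f['range_z'])
k=(uu>316)&(uu<335)&(vv>213)&(vv<248); q=P[k];A=np.c_[q[:,:2]-[451,-379],np.ones(len(q))];c=np.linalg.lstsq(A,q[:,2],rcond=None)[0];print('block top plane',c*[1000,1000,1],)
f=np.load('top4.npz');f={k:f[k] for k in f};P=towin(f,uu,vv,f['range_z'])
f0=np.load('top0.npz');f0={k:f0[k] for k in f0};P0=towin(f0,uu,vv,f0['range_z'])
cc=f['frame'][195:275,350:470]
cv2.imwrite('pics/t4z.png',cv2.cvtColor(cv2.resize(cc,None,fx=6,fy=6,interpolation=cv2.INTER_CUBIC),cv2.COLOR_RGB2BGR))
x=np.array([.684,-.729,0]);y=np.array([.729,.684,0]);nest=np.array([451.1,-379,25])
for Pn in (P,P0):
    N=np.stack([(Pn-nest)@x,(Pn-nest)@y,Pn[...,2]],-1)
    k=(N[...,2]>196)&(N[...,2]<240)&(abs(N[...,1])<60)&(N[...,0]>80)&(N[...,0]<220)
    n=N[k];print(k.sum(),n.mean(0),np.percentile(n[:,0],[2,50,98]),np.percentile(n[:,1],[2,98]),np.percentile(n[:,2],[50,90]))
    for z0 in range(50,230,15):
        k=(abs(N[...,2]-z0)<8)&(abs(N[...,1])<45)&(N[...,0]>80)&(N[...,0]<200)
        if k.sum(): print(z0,k.sum(),np.percentile(N[k][:,0],[5,50,95]))
E
```

```text
block top plane [-908.4  834.8   36.3]
150 [161.8   1.5 215.2] [155.2 161.2 169.5] [-19.9  22.8] [216.4 219.3]
50 48 [ 96.6 105.3 110.8]
65 122 [ 97.9 105.8 112.5]
80 188 [108.7 114.9 123.7]
95 91 [114.6 126.2 130. ]
110 98 [120.  131.1 135.2]
125 87 [125.9 136.5 141.2]
140 78 [130.5 136.3 143.4]
155 108 [127.2 139.9 147. ]
170 88 [140.1 144.6 154.1]
185 201 [145.7 151.5 159.7]
200 17 [153.2 155.2 156.7]
215 141 [156.1 161.9 169.3]
152 [161.7   1.5 214.9] [155.3 161.2 169.5] [-20.5  22.3] [216.4 219.2]
50 54 [ 96.8 105.4 112.5]
65 117 [ 97.8 105.7 112.3]
80 185 [108.8 114.9 123.4]
95 97 [114.8 126.  130.2]
110 97 [120.3 131.3 135.3]
125 89 [125.9 136.2 140.8]
140 82 [130.5 136.7 143.6]
155 98 [126.9 141.  147. ]
170 82 [139.  144.4 147.4]
185 203 [145.5 151.4 159.6]
200 19 [152.6 155.4 158.3]
215 142 [156.  161.7 169.2]
```

View pics/w4z.png

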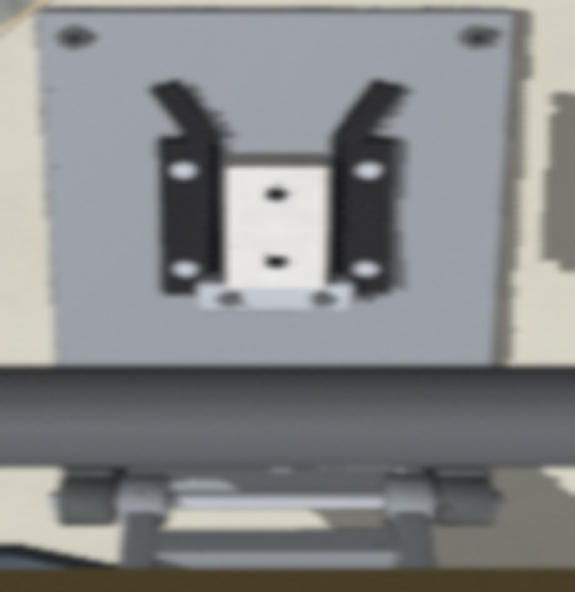

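View pics/t4z.png

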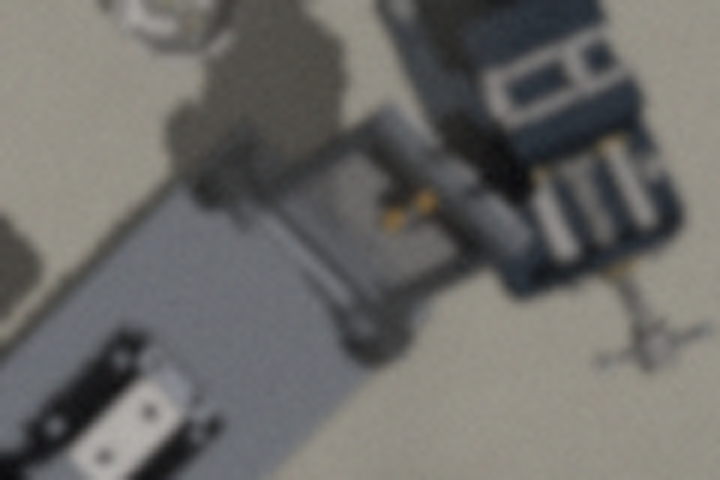

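```bash
python3 - <<'E'
from h import *
np.set_printoptions(precision=2,suppress=True)
s=arm.get_state();print(s['t'],s['joints'])
f=np.load('top4.npz');f={k:f[k] for k in f}
vv,uu=np.mgrid[0:400,0:640];P=towin(f,uu,vv,f['range_z'])
k=(P[...,0]>540)&(P[...,0]<720)&(P[...,1]<-480)&(P[...,1]>-640)
N=P[k];print('high pts',np.percentile(N[:,2],[90,99]))
h=(vv>180)&(vv<245)&(uu>412)&(uu<465)&(P[...,2]<190);print('vise max',np.percentile(P[h][:,2],[95,99]))
x=np.array([.684,-.729,0]);y=np.array([.729,.684,0]);nest=np.array([451.1,-379,0])
t=nest+162*x+.8*y
for z in (265,195): delta(t+[0,0,z],Rdown(43.1))
print(t)
E
```

```text
11.25 [-0.72 -0.03  1.32  1.77  0.03  1.39  1.35]
high pts [ 74.93 218.35]
vise max [179.56 185.35]
shift cm [24.05  0.05  0.14] rot [-0.1  0.1 -0.3] rows 5.0
shift cm [24.09  7.05  0.12] rot [-0.1  0.1 -0.3] rows 6.0
[ 562.49 -496.55    0.  ]
```

```bash
python3 -m inch '[{"claw":0,"tx":24,"ty":0,"tz":0.15,"wx":0,"wy":0,"wz":-0.3},{"claw":0,"tx":24,"ty":0,"tz":0.15,"wx":0,"wy":0,"wz":-0.3},{"claw":0,"tx":24,"ty":0,"tz":0.15,"wx":0,"wy":0,"wz":-0.3},{"claw":0,"tx":24,"ty":0,"tz":0.15,"wx":0,"wy":0,"wz":-0.3},{"claw":0,"tx":24,"ty":0,"tz":0.15,"wx":0,"wy":0,"wz":-0.3},{"claw":0,"tx":24,"ty":0,"tz":0.15,"wx":0,"wy":0,"wz":-0.3},{"claw":0,"tx":24,"ty":0,"tz":0.15,"wx":0,"wy":0,"wz":-0.3},{"claw":0,"tx":24,"ty":0,"tz":0.15,"wx":0,"wy":0,"wz":-0.3}]'; python3 - <<'E'
from h import *
np.set_printoptions(precision=2,suppress=True)
print(arm.get_state()['joints'])
for c in ['wrist','scene']: f=grab(c,c+'5.png');np.savez(c+'5.npz',**f)
delta([562.5,-496.5,195],Rdown(43.1))
E
```

```text
t: 12.05
position: [561.9, -497.4, 263.4]
tool_rot: [[0.683, -0.002, 0.73], [-0.73, 0.002, 0.683], [-0.003, -1.0, -0.0]]
contact_force: [-0.9, 1.2, -0.1]
finger_gap: 1.004
[ 0.13  0.72  1.03  1.13 -0.6   1.59  1.76]
shift cm [ 0.11  7.09 -0.01] rot [-0.1  0.1 -0. ] rows 2.0
```

View pics/wrist5.png

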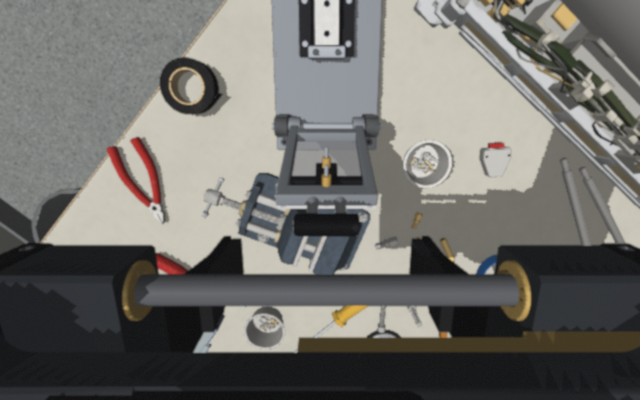

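View pics/scene5.png

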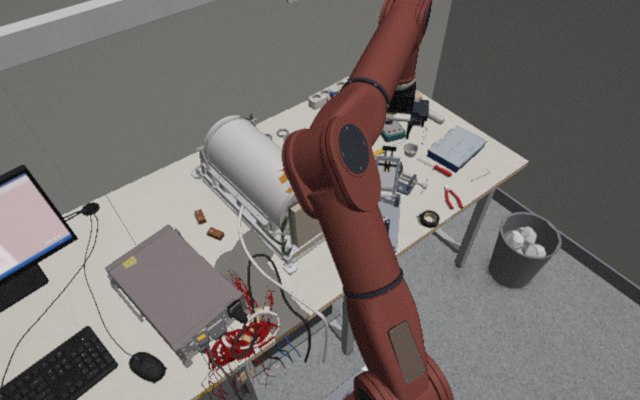

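```bash
python3 - <<'E'
from h import *
np.set_printoptions(precision=1,suppress=True)
f=np.load('wrist5.npz');f={k:f[k] for k in f}
vv,uu=np.mgrid[0:400,0:640];P=towin(f,uu,vv,f['range_z'])
k=(vv>205)&(vv<236)&(uu>285)&(uu<368)&(P[...,2]>204)&(P[...,2]<230)
q=P[k];x=np.array([.684,-.729,0]);y=np.array([.729,.684,0])
nest=np.array([451.1,-379,0])
print(k.sum(),'x',np.percentile((q-nest)@x,[2,50,98]),'y',np.percentile((q-nest)@y,[2,98]),'z',np.percentile(q[:,2],[50,95,99]))
s=arm.get_state();print(s['position'],(np.array(s['position'])-nest)@x,(np.array(s['position'])-nest)@y)
E
```

```text
1457 x [157.  162.  169.7] y [-20.5  21.1] z [216.7 218.4 219. ]
[ 561.7 -495.8  265.9] 160.79056754131628 0.7474425608562543
```

```bash
python3 -m inch '[{"claw":0,"tx":0.15,"ty":3,"tz":0,"wx":0,"wy":0,"wz":0},{"claw":0,"tx":0.15,"ty":5,"tz":0,"wx":0,"wy":0,"wz":0},{"claw":0,"tx":0.15,"ty":6.3,"tz":0,"wx":0,"wy":0,"wz":0},{"claw":0,"tx":0.15,"ty":7.1,"tz":0,"wx":0,"wy":0,"wz":0},{"claw":0,"tx":0.15,"ty":7.1,"tz":0,"wx":0,"wy":0,"wz":0},{"claw":0,"tx":0.15,"ty":7.1,"tz":0,"wx":0,"wy":0,"wz":0}]'; python3 - <<'E'
from h import *
np.set_printoptions(precision=1,suppress=True)
x=np.array([.684,-.729,0]);y=np.array([.729,.684,0]);nest=np.array([451.1,-379,0])
s=arm.get_state();print(s['position'],(np.array(s['position'])-nest)@x,(np.array(s['position'])-nest)@y,s['contact_force'])
E
```

```text
t: 12.75
position: [563.0, -496.7, 196.1]
tool_rot: [[0.684, 0.002, 0.729], [-0.729, 0.001, 0.684], [0.001, -1.0, 0.002]]
contact_force: [-0.0, -0.2, 0.3]
finger_gap: 1.002
[ 563.  -496.7  196.1] 162.35924421931588 1.1159163321170622 [-0.  -0.2  0.3]
```

```bash
python3 -m inch '[{"claw":1,"tx":0,"ty":0,"tz":-0.05,"wx":0,"wy":0,"wz":0},{"claw":1,"tx":0,"ty":0,"tz":-0.05,"wx":0,"wy":0,"wz":0},{"claw":1,"tx":0,"ty":0,"tz":-0.05,"wx":0,"wy":0,"wz":0},{"claw":1,"tx":0,"ty":0,"tz":-0.05,"wx":0,"wy":0,"wz":0},{"claw":1,"tx":0,"ty":0,"tz":-0.05,"wx":0,"wy":0,"wz":0},{"claw":1,"tx":0,"ty":0,"tz":-0.05,"wx":0,"wy":0,"wz":0},{"claw":1,"tx":0,"ty":0,"tz":-0.05,"wx":0,"wy":0,"wz":0},{"claw":1,"tx":0,"ty":0,"tz":-0.05,"wx":0,"wy":0,"wz":0}]' 20
```

```text
t: 13.55
position: [562.0, -497.6, 196.1]
tool_rot: [[0.684, 0.002, 0.73], [-0.73, 0.0, 0.684], [0.001, -1.0, 0.002]]
contact_force: [-2.1, -2.2, -1.1]
finger_gap: 0.504
```

```bash
python3 -m inch '[{"claw":1,"tx":-0.8,"ty":-0.26,"tz":0,"wx":0,"wy":0,"wz":0},{"claw":1,"tx":-1.66,"ty":-0.48,"tz":0,"wx":0,"wy":0,"wz":0},{"claw":1,"tx":-2.5,"ty":-0.65,"tz":0,"wx":0,"wy":0,"wz":0},{"claw":1,"tx":-3.29,"ty":-0.78,"tz":0,"wx":0,"wy":0,"wz":0},{"claw":1,"tx":-4.1,"ty":-0.87,"tz":0,"wx":0,"wy":0,"wz":0},{"claw":1,"tx":-4.93,"ty":-0.91,"tz":0,"wx":0,"wy":0,"wz":0},{"claw":1,"tx":-4.93,"ty":-0.91,"tz":0,"wx":0,"wy":0,"wz":0}]'; python3 - <<'E'
from h import *
np.set_printoptions(precision=1,suppress=True)
x=np.array([.684,-.729,0]);y=np.array([.729,.684,0]);nest=np.array([451.1,-379,0])
s=arm.get_state();print(s['position'],(np.array(s['position'])-nest)@x-108,(np.array(s['position'])-nest)@y,s['contact_force'],s['joints'])
f=grab('wrist','wrist6.png')
f=grab('scene');cv2.imwrite('pics/scene6.png',cv2.cvtColor(cv2.resize(f['frame'][100:260,330:480],None,fx=3.6,fy=3.6),cv2.COLOR_RGB2BGR))
E
```

```text
t: 14.25
position: [527.7, -461.0, 205.7]
tool_rot: [[0.684, 0.002, 0.73], [-0.73, 0.001, 0.684], [0.001, -1.0, 0.002]]
contact_force: [-0.9, -1.0, 3.1]
finger_gap: 0.503
[ 527.7 -461.   205.7] 4.163091080744991 -0.202922507684542 [-0.9 -1.   3.1] [-0.   0.6  1.1  1.4 -0.6  1.4  1.8]
```

View pics/wrist6.png

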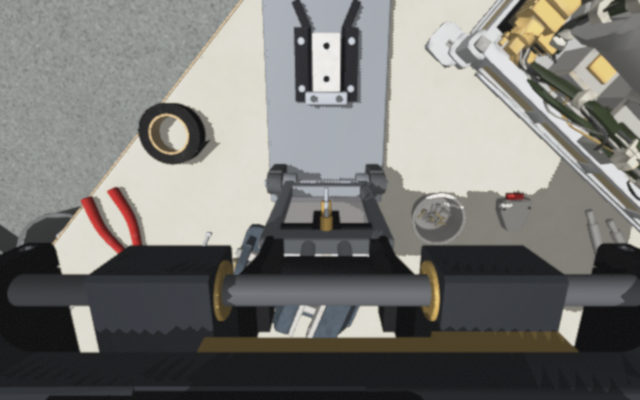

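View pics/scene6.png

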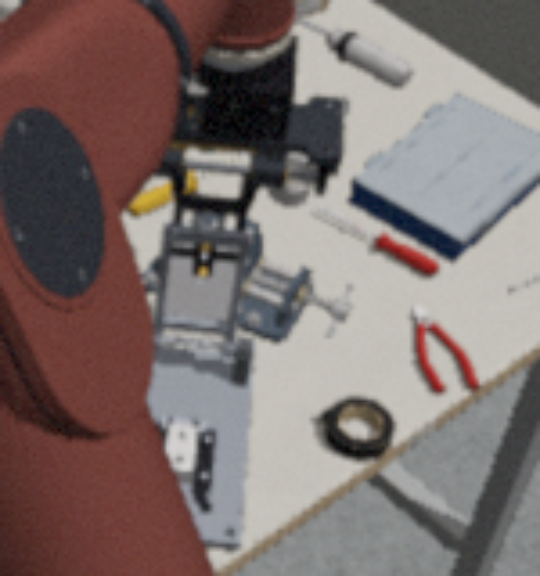

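```bash
python3 -m inch '[{"claw":1,"tx":-0.8,"ty":0.0,"tz":0,"wx":0,"wy":0,"wz":0},{"claw":1,"tx":-1.58,"ty":0.04,"tz":0,"wx":0,"wy":0,"wz":0},{"claw":1,"tx":-2.4,"ty":0.13,"tz":0,"wx":0,"wy":0,"wz":0},{"claw":1,"tx":-3.22,"ty":0.24,"tz":0,"wx":0,"wy":0,"wz":0},{"claw":1,"tx":-4.03,"ty":0.41,"tz":0,"wx":0,"wy":0,"wz":0},{"claw":1,"tx":-4.83,"ty":0.6,"tz":0,"wx":0,"wy":0,"wz":0},{"claw":1,"tx":-5.62,"ty":0.84,"tz":0,"wx":0,"wy":0,"wz":0},{"claw":1,"tx":-6.4,"ty":1.12,"tz":0,"wx":0,"wy":0,"wz":0},{"claw":1,"tx":-6.4,"ty":1.12,"tz":0,"wx":0,"wy":0,"wz":0}]'; python3 - <<'E'
from h import *
np.set_printoptions(precision=1,suppress=True)
x=np.array([.684,-.729,0]);y=np.array([.729,.684,0]);nest=np.array([451.1,-379,0])
s=arm.get_state();print(s['position'],(np.array(s['position'])-nest)@x-108,(np.array(s['position'])-nest)@y,s['contact_force'],s['joints'])
E
```

```text
t: 15.25
position: [483.7, -413.8, 194.5]
tool_rot: [[0.684, 0.002, 0.73], [-0.73, 0.002, 0.684], [-0.0, -1.0, 0.003]]
contact_force: [-2.7, 1.8, 8.6]
finger_gap: 0.499
[ 483.7 -413.8  194.5] -60.317609794795054 -0.023365745249361115 [-2.7  1.8  8.6] [-0.2  0.5  1.1  1.6 -0.5  1.3  1.8]
```

```bash
python3 -m inch '[{"claw":1,"tx":-0.75,"ty":0.24,"tz":0,"wx":0,"wy":0,"wz":0},{"claw":1,"tx":-1.47,"ty":0.58,"tz":0,"wx":0,"wy":0,"wz":0},{"claw":1,"tx":-2.2,"ty":0.97,"tz":0,"wx":0,"wy":0,"wz":0},{"claw":1,"tx":-2.9,"ty":1.4,"tz":0,"wx":0,"wy":0,"wz":0},{"claw":1,"tx":-3.58,"ty":1.86,"tz":0,"wx":0,"wy":0,"wz":0},{"claw":1,"tx":-4.26,"ty":2.36,"tz":0,"wx":0,"wy":0,"wz":0},{"claw":1,"tx":-4.26,"ty":2.36,"tz":0,"wx":0,"wy":0,"wz":0}]'; python3 - <<'E'
from h import *
np.set_printoptions(precision=1,suppress=True)
x=np.array([.684,-.729,0]);y=np.array([.729,.684,0]);nest=np.array([451.1,-379,0])
s=arm.get_state();print(s['position'],(np.array(s['position'])-nest)@x-108,(np.array(s['position'])-nest)@y,s['contact_force'],s['joints'])
f=grab('wrist','wrist7.png');np.savez('wrist7.npz',**f);f=grab('top','top7.png');np.savez('top7.npz',**f)
E
```

```text
t: 15.95
position: [453.7, -381.6, 170.1]
tool_rot: [[0.684, 0.001, 0.73], [-0.73, 0.003, 0.684], [-0.002, -1.0, 0.003]]
contact_force: [-2.3, 0.6, 2.3]
finger_gap: 0.5
[ 453.7 -381.6  170.1] -104.3514789146496 0.12788719339011195 [-2.3  0.6  2.3] [-0.3  0.5  1.2  1.7 -0.4  1.3  1.8]
```

View pics/wrist7.png

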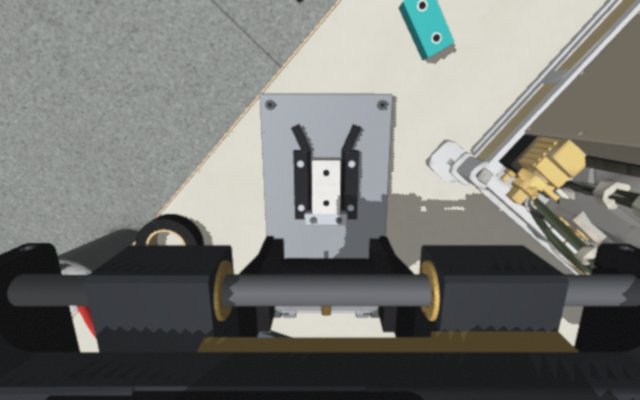

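View pics/top7.png

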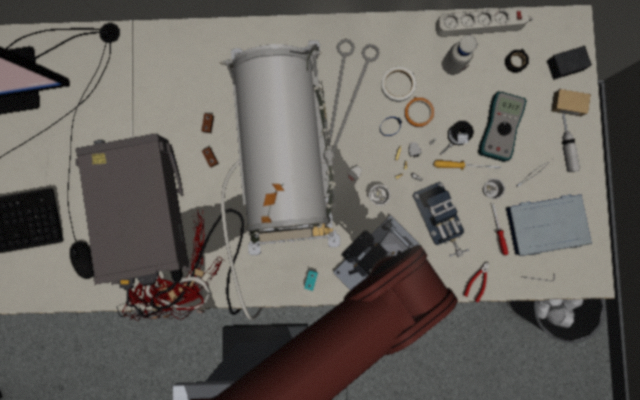

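```bash
python3 - <<'E'
import numpy as np
from scipy.optimize import least_squares
p=np.array([[54.3,196.1],[4.16,205.7],[-60.3,194.5],[-104.35,170.1]])
r=least_squares(lambda c:np.hypot(*(p-c).T)-165,[0,41]);print(r.x,r.fun)
c=r.x;print(np.arctan2(p[:,1]-c[1],-(p[:,0]-c[0])));t=c+165*np.array([-.7071,.7071]);print(t,t-p[-1])
E
python3 -m inch '[{"claw":1,"tx":-0.4,"ty":0.36,"tz":0,"wx":0,"wy":0,"wz":0},{"claw":1,"tx":-0.8,"ty":0.74,"tz":0,"wx":0,"wy":0,"wz":0},{"claw":1,"tx":-1.1,"ty":1.03,"tz":0,"wx":0,"wy":0,"wz":0},{"claw":1,"tx":-1.1,"ty":1.03,"tz":0,"wx":0,"wy":0,"wz":0},{"claw":1,"tx":-1.1,"ty":1.03,"tz":0,"wx":0,"wy":0,"wz":0}]'; python3 - <<'E'
from h import *
np.set_printoptions(precision=1,suppress=True)
x=np.array([.684,-.729,0]);nest=np.array([451.1,-379,0])
s=arm.get_state();print(s['position'],(np.array(s['position'])-nest)@x-108,s['contact_force'])
E
```

```text
[-1.50540354 40.73345615] [ 0.08484489  0.06379793 -0.37632436  0.26558531]
[1.91563063 1.60512558 1.20558633 0.89912016]
[-118.17690354  157.40495615] [-13.82690354 -12.69504385]
t: 16.55
position: [446.5, -373.9, 160.6]
tool_rot: [[0.684, 0.0, 0.73], [-0.73, 0.004, 0.684], [-0.003, -1.0, 0.003]]
contact_force: [-4.9, 4.1, 6.3]
finger_gap: 0.502
[ 446.5 -373.9  160.6] -114.9040518473298 [-4.9  4.1  6.3]
```

```bash
python3 -m inch '[{"claw":1,"tx":-0.2,"ty":0.14,"tz":0,"wx":0,"wy":0,"wz":0},{"claw":1,"tx":-0.35,"ty":0.26,"tz":0,"wx":0,"wy":0,"wz":0},{"claw":1,"tx":-0.35,"ty":0.26,"tz":0,"wx":0,"wy":0,"wz":0},{"claw":1,"tx":-0.35,"ty":0.26,"tz":0,"wx":0,"wy":0,"wz":0}]'; python3 - <<'E'
from h import *
np.set_printoptions(precision=2,suppress=True)
x=np.array([.684,-.729,0]);nest=np.array([451.1,-379,0])
f=grab('wrist','wrist8.png');g=grab('scene','scene8.png')
s=arm.get_state();p=s['position'];a=(np.array(p)-nest)@x-108;print(s['t'],p,a,s['contact_force'],np.degrees(np.arctan2(p[2]-40.73,-(a+1.5))),np.degrees(np.arctan2(p[2]-40.5,-a)),s['finger_gap'])
for c in ('wrist','scene','top'):
  if c=='top': grab('top')
  print(c,[(np.array(r['location']),round(r['conf'],2)) for t in ['lid_handle','block_center'] for r in models.spot_point(t,c)])
E
```

```text
t: 16.95
position: [444.4, -371.6, 157.9]
tool_rot: [[0.684, 0.001, 0.73], [-0.73, 0.003, 0.684], [-0.002, -1.0, 0.003]]
contact_force: [2.3, -5.2, -5.0]
finger_gap: 0.505
17.05 [ 444.36 -371.67  157.9 ] -117.9509266322708 [ 3.   -5.19 -3.82] 45.176203832376245 44.865729276829626 0.5020351866779174
wrist [(array([ 444.7, -376.8,  172.3]), 0.6), (array([ 453.2, -378.2,   23.6]), 0.77), (array([ 417.1, -215.9,   11. ]), 0.67)]
scene [(array([ 526.9, -456.6,   57.7]), 0.68), (array([ 446.2, -375.2,  171.5]), 0.52), (array([854.3,  52.4,   8.5]), 0.58), (array([ 451.6, -373.7,   25. ]), 0.53), (array([764.2,  49.3,  15.4]), 0.49)]
top [(array([ 469.3, -403.4,    2.6]), 0.3), (array([761.6,  49.7,  11.8]), 0.57), (array([ 421.4, -221.9,   10.7]), 0.54), (array([858.9,  50.9,   9.3]), 0.49)]
```

View pics/wrist8.png

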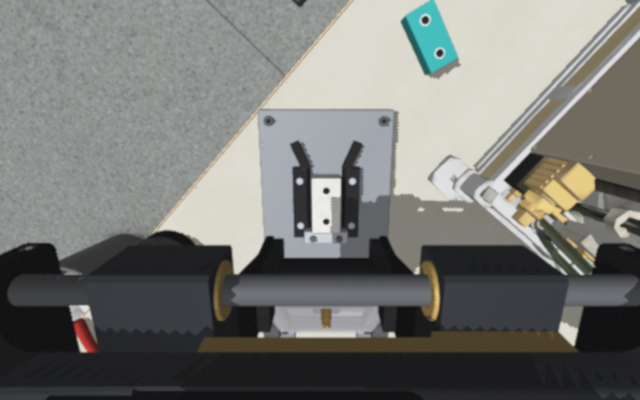

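View pics/scene8.png

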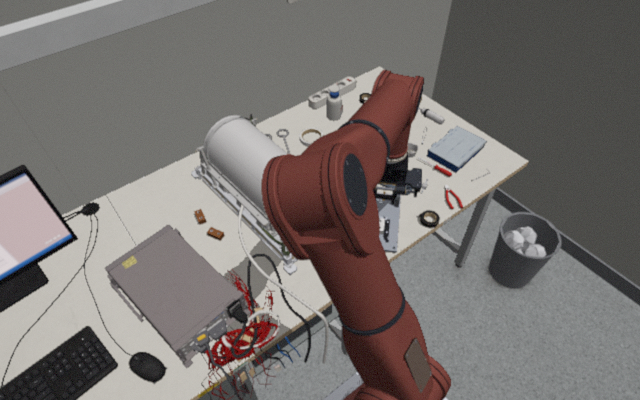

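```bash
python3 -m inch '[{"claw":1,"tx":0.02,"ty":0,"tz":0,"wx":0,"wy":0,"wz":0},{"claw":1,"tx":0.02,"ty":0,"tz":0,"wx":0,"wy":0,"wz":0},{"claw":1,"tx":0.02,"ty":0,"tz":0,"wx":0,"wy":0,"wz":0},{"claw":1,"tx":0.02,"ty":0,"tz":0,"wx":0,"wy":0,"wz":0},{"claw":1,"tx":0.02,"ty":0,"tz":0,"wx":0,"wy":0,"wz":0}]'; python3 - <<'E'
from h import *
x=np.array([.684,-.729,0]);nest=np.array([451.1,-379,0])
s=arm.get_state();p=s['position'];a=(np.array(p)-nest)@x-108;print(s['t'],p,a,s['contact_force'],s['qvel'],np.degrees(np.arctan2(p[2]-40.73,-(a+1.5))),np.degrees(np.arctan2(p[2]-40.5,-a)))
E
```

```text
t: 17.9
position: [444.5, -371.7, 158.0]
tool_rot: [[0.684, 0.001, 0.73], [-0.73, 0.003, 0.684], [-0.002, -1.0, 0.003]]
contact_force: [-0.7, -1.3, 0.1]
finger_gap: 0.5
17.9 [ 444.48268649 -371.74892221  157.95707989] -117.81227815024661 [-0.72514166 -1.3431157   0.13853226] [-0.00033763  0.00103558  0.00118319  0.0007254  -0.00048284 -0.00068234
  0.00236393] 45.22443330859803 44.913497678580136
```

Steady at about 45° with little force on the tool, so I'm handing in.

```bash
python3 -c "
from workcell import arm
print(arm.hand_in())"
```

```text
the job is handed in; nothing more can be done
None
```

The block is in the jig against the end stop and released. The lid is held at about 45° by its handle, and I handed the job in at t = 17.9 s of the 53 s.

- **Block:** I laid it between the rails with its holes up and pushed it along until it stopped dead, with about 16 N against the push. After I let go, the wrist picture showed it flush against the end stop with both holes upwards. One numeric check of whether its top lies level (a plane fit to the depth picture) gave a nonsense result. I think other surfaces got into it, and I didn't repeat it, so "level" rests on the picture alone.
- **Lid:** I gripped the handle by its two ends at 20 N; the fingers read 43.5 to 44 mm apart, against the bar's 44 mm. I then brought the lid forward along its arc. Two estimates from the arm's position put it at 44.9° and 45.2°. It was still, with about 1.5 N on the tool, when I handed in.
- **Disagreements:** The trained network placed the handle within about 5 mm of my estimate in the wrist and scene pictures. It also gave false handle positions, its higher-scoring one in the scene picture and its only one in the top picture, where the arm hides the handle. The lid started at about 1.90 to 1.92 rad, close to its back stop, which is further back than "a little past upright" suggests.
- **Other things:** I didn't touch the tape, the screw pot or the connector. They looked undisturbed in the pictures taken while moving the lid; I didn't measure their positions.

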